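# Put the spare wall tiles away in their box

### The arm

A 6-joint arm with a two-finger parallel gripper is mounted at the origin on the work surface. World frame = base frame: x ahead of the robot, y to its left, z up, the work surface at z = 0. Lengths are in m, angles in rad, forces in N, time in s.
With the tool pointing down it reaches from about 0.35 to 0.85 m from the base axis. Payload 8.1 kg.
Tool frame: the origin (TCP) lies at the very end of the fingers, on their centre line; the grasp point (between the pads) lies 19 mm behind it; z points along the fingers, y is the line along which they close (so a half turn about z gives the same grasp; the last joint's range is limited). The gripper opens to 93 mm and grips with 3 to 60 N. Pads are 15 mm wide; open, the fingers measure 128 mm over their backs; the gripper's body (75 mm by 188 mm) begins 65 mm behind the grasp point.
Start: joints at [-1.25, 0.13, 1.488, -0, 1.523, -0.085], TCP at [0.237, -0.551, 0.219] pointing down, gripper open.
Joint ranges: [-2.96, 2.96], [-0.89, 2.26], [0.02, 2.5], [-1.34, 4.48], [0, 2.73], [-2.66, 2.66]. Speed limits (rad/s): [2.39, 2.39, 2.79, 3.14, 3.14, 3.14].

### API

Orientations are given as a rotation vector (axis times angle).
In Python, from plant import robot gives the robot as it stands. The module is installed in compiled form; this text tells all that it offers.
- The arm moves only by the tool play_rows, never from a script. Its argument "increments" is text: rows parted by semicolons, each of 5 numbers parted by spaces: the shift along the tool's x, y, z in mm, then the turn about the tool's z in degrees, then the closure, from -1 (fully open) to 1 (shut). In form: dx dy dz yaw claw; .... A call has 1 to 20 rows; each row is the pose to reach, as a shift and turn from the pose commanded when the call began, along the tool's axes at that moment; what a row does not reach only later rows make up. A row lasts 1/10 s, in which the tool goes at most 50 mm and 8.59 degrees, less where a joint would pass 70% of its speed; a pose out of reach is approached as far as the arm can. A call with a gripper value outside its range is refused whole. The fingers move at their own pace and stop on an object; "force" is the grip in N (left out, the last holds). Time passes only in rows, so rows that repeat a pose let the fingers close. It gives the time, the measured TCP pose, the force, the opening and the grip force at its end, in the units of the state.
- robot.read_state(): the state, without advancing time (a new reading comes with each control period).
- robot.read_camera(name): name is "side" or "top"; returns the picture (480x640x3 uint8, blue, green, red); there is no depth.
- robot.calibration(name): a dict with "vertical_fov" (degrees; the focal length in pixels is half the picture's height over the tangent of half this angle, whatever the lens; pixels are square), "cx", "cy" (the principal point, pixels), "rvec" (rotation vector, rad) and "tvec" (3), from world to camera coordinates, as OpenCV has them. Camera axes: x right, y down, z forward; pixel columns grow to the right and rows downward; lengths in m; the calibration is good to about 2 mm. A picture is of the moment at which its call begins. calibration takes no time and is no camera call.
- robot.close_job(): hands the job in; it is judged then, once.
Trained networks look in the newest picture that a camera, given by its name, has taken for a name from the list of things; names that differ only in an ending like _2 or _b are one class to them, and where a whole thing is asked for, a point or a joint stands for the part that bears it (a point fixed in the world has none). Each returns a list of dicts, best first, with "conf" (0 to 1); they miss things now and then, are a little off and sometimes report something else, mostly with a low value. They report only what shows in the picture. A call takes as long as a camera call. They do not tell look-alikes from the thing itself.
- robot.recognise(camera, query): "centre" ([x, y, z] in m, in world coordinates, good to about 4 mm: the middle of the surface that is visible of it).
- robot.regions_of(camera, query): "pixels" (480x640 bool, what is visible of it).
- robot.landmark_of(camera, query): "centre" ([x, y, z] in m, in world coordinates, good to about 4 mm: a listed point, or the origin of a listed thing).
The state is a dict: "t": time; "q": joint angles; "dq": joint speeds; "joint_torque": joint torques, N m; "tool_pos": TCP position; "orientation": TCP orientation; "force": force on the tool from outside, world axes, zero at the start; "wrist_torque": the same for the moment, N m; "opening": finger opening in m; "gripper_force": force on a finger pad.
Only numpy, scipy, OpenCV 4.12 (cv2) and the standard library are available. Lean on these libraries where they do the work, as an engineer would, in place of code of your own. Each camera call takes 0.05 s, during which the arm holds its last target. There are 200 camera calls.

### The job

Put the three spare cream wall tiles away. Tip the blue tile box over onto its back on the rubber mat so that its opening faces up, and lay the single tile squarely on top of the other two. Then carry the whole pile of three over at once and put it into the box tilted, one end first down inside an end wall and then the other end, until it lies flat at the bottom; let go, and leave everything else where it stands.

Things in the scene. Friction and masses are not known exactly. Their poses are not given: they have to be found in the camera images.
- mat: black ribbed rubber mat fixed to the marble, 260 x 200 x 6 mm (ribs 0.8 mm more, look only); origin at the centre of its underside, on the marble (z = 0), x along the 260 mm. Its edge nearest the robot lies at x = -130 mm in its frame.
- keeper: loose blue open-fronted tile box, rigid, about 160 g, outside 114 (z) x 63 (y) x 30 mm (x). It starts standing on one end on the marble, open front towards the robot. Origin: centre of the end it stands on; z along its length (up at the start, away from the robot once tipped onto its back); the open front faces -x (up once tipped); outer back at x = +15 mm, rim of the opening at x = -15 mm.
- keeper_top (a point): middle of the front edge of the box's upper end wall as it stands (x -15, y 0, z 114 mm from its origin). The box's bottom rear edge stands 1 to 4 mm short of the mat's near edge, which stops it sliding: pushed about 40 mm away from the robot here, at its top, it overbalances and falls onto its back on the mat.
- keeper_in (a point): centre of the inside back of the box, its inner floor once tipped (x 11, y 0, z 57 mm from its origin; axes of keeper). Inside: 106 mm long (z 4 to 110), 55 mm wide, 26 mm deep; all walls and the back 4 mm thick.
- keeper_cut1 (a point): middle of the thumb cut-out in one long side wall of the box, at the rim (x -15, y +29.5, z 57 mm from its origin). Each cut-out is 52 mm wide (z 31 to 83 mm) and open from the rim down to the inner floor, so that fingers holding a pile by its long edges pass through.
- keeper_cut2 (a point): the same on the other long side wall (y -29.5 mm)
- tile_1_c (a point): centre of the lower tile of the pile of two, lying flat on the marble. A loose rigid cream glazed wall tile, 100 x 50 x 8 mm, about 85 g; axes: x along the 100 mm, y across the 50 mm, z up
- tile_1: the same tile as tile_1_c, same axes, origin at the centre of its underside (4 mm below its centre)
- tile_2_c (a point): centre of the upper tile of the pile of two, lying on tile_1 nearly square to it. A loose rigid cream glazed wall tile, 100 x 50 x 8 mm, about 85 g; axes: x along the 100 mm, y across the 50 mm, z up
- tile_2: the same tile as tile_2_c, same axes, origin at the centre of its underside (4 mm below its centre)
- tile_3_c (a point): centre of the single tile, lying flat on the marble on the other side of the mat. A loose rigid cream glazed wall tile, 100 x 50 x 8 mm, about 85 g; axes: x along the 100 mm, y across the 50 mm, z up
- tile_3: the same tile as tile_3_c, same axes, origin at the centre of its underside (4 mm below its centre)
- tile_1_end1 (a point): middle of the lower edge of tile_1's end at x = -50 mm
- tile_1_end2 (a point): middle of the lower edge of tile_1's end at x = +50 mm
- sprayer: bystander, to be left alone: a white trigger spray bottle, 255 mm tall, 86 mm across the body; origin at the centre of its underside
- caddy: bystander, to be left alone: a pale green open plastic caddy, 130 x 220 x 100 mm with a carrying bow to 196 mm and brushes standing to about 235 mm; origin at the centre of its underside
- jar: bystander, to be left alone: a glass jar with a clip-on glass lid, 92 mm across, 130 mm tall; origin at the centre of its underside
- lug_nut: bystander, to be left alone: a chrome lug nut, 29 mm across, 39 mm tall, standing on the far part of the rubber mat; origin at the centre of its underside
- pad_holder: bystander, to be left alone: a white spring-clip plastic hand holder gripping a grey pad, 123 x 70 x 44 mm, lying flat; origin at the centre of its underside
- polish: bystander, to be left alone: a grey bottle with a black cap, 60 mm across, 165 mm tall; origin at the centre of its underside
There are look-alikes about, which are no part of the job. There is more than one size of the keeper; the one meant has the size given above.

How it is judged:
By the outcome, as a careful person would: the job done as asked, in the order asked, and still so for the second after the job is handed in, with the robot touching nothing.
It also fails if it takes over 61 s, if anything falls off the work surface, if the arm or the gripper's body presses on something with over 40 N, if the wrist force passes 120 N, or if a joint passes its speed limit or range.

## Working session

There is one attempt and no reset: what is moved stays moved. The work goes in short steps, Python scripts to look and compute and a tool call to move; the robot and the scene stay as the last step left them, time stands still between calls to the robot, and variables do not carry over. Pictures are saved under pics/ and viewed, at most 10 in all, crops included, and the job is handed in when it is done.

Besides the shell and the picture viewer there is one more tool, called after "Call:" as name(argument=value, ...) on one line, values as JSON. play_rows: Moves the arm, as the interface text tells. Its arguments: {"type":"object","properties":{"increments":{"type":"string"},"force":{"type":"number"}},"required":["increments"]}

```bash
mkdir -p pics
cat > h.py <<'E'
import numpy as np, cv2
from plant import robot
from scipy.spatial.transform import Rotation as R
def cal(n):
    c=robot.calibration(n); f=240/np.tan(np.radians(c["vertical_fov"])/2)
    return np.array([[f,0,c["cx"]],[0,f,c["cy"]],[0,0,1]]),np.array(c["rvec"],float).ravel(),np.array(c["tvec"],float).ravel()
def proj(n,P):
    K,r,t=cal(n); return cv2.projectPoints(np.atleast_2d(np.array(P,float)),r,t,K,None)[0].reshape(-1,2)
def onplane(n,uv,z):
    K,r,t=cal(n); M=R.from_rotvec(r).as_matrix(); o=-M.T@t
    d=(np.c_[np.atleast_2d(uv),np.ones(len(np.atleast_2d(uv)))]@np.linalg.inv(K).T)@M
    return o+d*((z-o[2])/d[:,2:])
E
cat > a.py <<'E'
from h import *
np.set_printoptions(precision=4,suppress=True)
for n in ("top","side"):
    im=robot.read_camera(n); cv2.imwrite(f"pics/{n}0.png",im)
    K,r,t=cal(n); print(n,K[0,0],-R.from_rotvec(r).as_matrix().T@t)
    for q in ("mat","keeper","keeper_top","tile_1_c","tile_3_c","lug_nut"):
        for d in robot.landmark_of(n,q)[:5]: print(n,q,round(d["conf"],2),np.array(d["centre"]),proj(n,d["centre"])[0].round())
s=robot.read_state();print({k:s[k] for k in("t","tool_pos","orientation","opening","force")})
E
python3 a.py
```

```text
top 503.7722886669193 [0.2406 0.018  1.575 ]
top mat 0.7 [0.6391 0.004  0.0029] [324. 219.]
top keeper 0.89 [ 0.3878  0.0782 -0.0035] [294. 295.]
top keeper 0.77 [ 0.344  -0.0791 -0.0006] [343. 314.]
top keeper 0.53 [ 0.4918 -0.0174  0.0026] [327. 265.]
top keeper_top 0.86 [0.402  0.0963 0.1555] [286. 284.]
top keeper_top 0.74 [ 0.33   -0.064   0.1502] [341. 315.]
top keeper_top 0.72 [ 0.4726 -0.0085  0.1147] [325. 265.]
top tile_3_c 0.96 [0.4509 0.2765 0.0034] [233. 269.]
top lug_nut 0.61 [ 0.7176 -0.0667  0.0035] [348. 197.]
side 483.28513258341616 [0.4458 1.0332 0.7509]
side mat 0.79 [0.643  0.0064 0.0039] [287. 271.]
side keeper 0.9 [ 0.4909 -0.0129 -0.0004] [344. 270.]
side keeper 0.71 [ 0.3494 -0.0777  0.0018] [397. 258.]
side keeper 0.63 [ 0.3887  0.0791 -0.003 ] [384. 294.]
side keeper 0.58 [0.4798 0.0166 0.0522] [348. 261.]
side keeper_top 0.77 [ 0.3295 -0.064   0.1512] [409. 213.]
side keeper_top 0.74 [0.4524 0.2833 0.0009] [356. 351.]
side keeper_top 0.68 [0.4023 0.0958 0.1537] [381. 245.]
side keeper_top 0.64 [ 0.4772 -0.0125  0.1135] [350. 234.]
side keeper_top 0.58 [0.7163 0.275  0.0015] [235. 343.]
side tile_1_c 0.63 [0.454  0.281  0.0054] [355. 349.]
side tile_1_c 0.53 [ 0.493  -0.0144 -0.0004] [344. 270.]
side tile_1_c 0.44 [ 0.4757 -0.2853  0.0035] [353. 219.]
side tile_3_c 0.62 [ 0.504  -0.0149  0.0586] [339. 251.]
side tile_3_c 0.62 [ 0.7212 -0.0672  0.0013] [263. 256.]
side tile_3_c 0.59 [0.4528 0.2795 0.0038] [356. 349.]
side lug_nut 0.67 [ 0.7192 -0.0685  0.0006] [264. 256.]
{'t': 0.7, 'tool_pos': array([ 0.2369, -0.5513,  0.2187]), 'orientation': array([3.0771, 0.6331, 0.    ]), 'opening': 0.09345834745347818, 'force': array([ 0.05  , -0.2266, -0.0132])}
```

```bash
python3 -c "
import cv2
a=cv2.imread('pics/top0.png');cv2.imwrite('pics/topc.png',cv2.resize(a[150:370,160:480],(800,550),interpolation=cv2.INTER_CUBIC))"
```

```text
(no output)
```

View pics/topc.png

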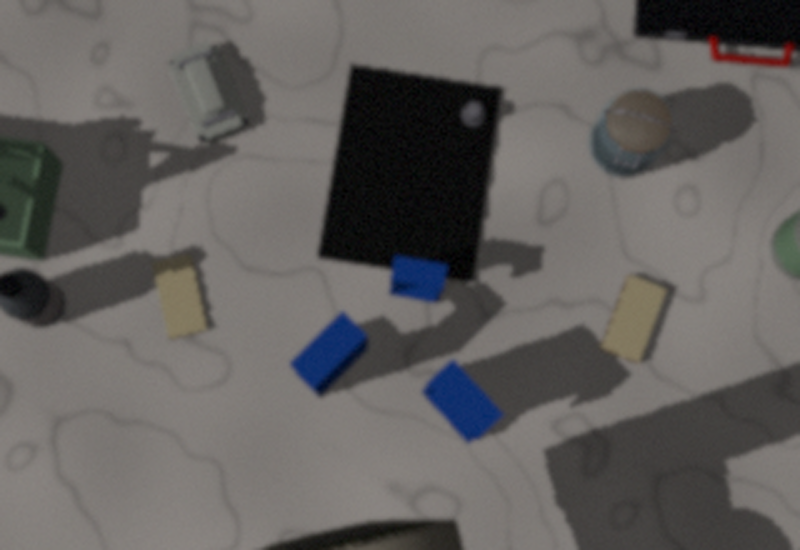

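View pics/side0.png

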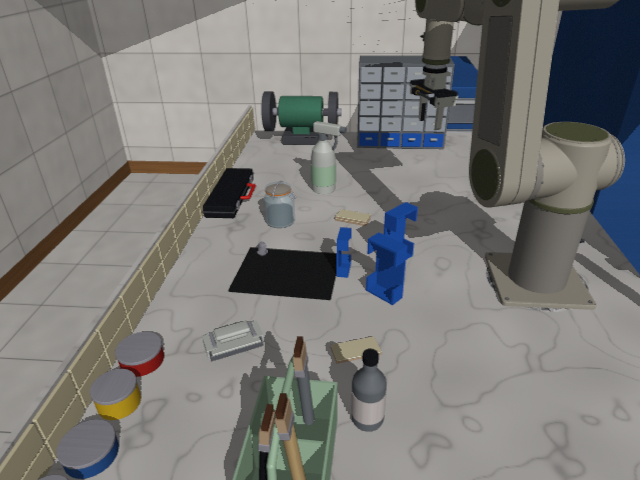

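The top crop shows the keeper at the mat's near edge (crop 420,277), with two taller look-alikes nearer the robot. The tiles are at crop (182,298) and (637,317). I still need to find out which of them is the pile.

```bash
cat > b.py <<'E'
from h import *
np.set_printoptions(precision=4,suppress=True)
s=cv2.imread('pics/side0.png');t=cv2.imread('pics/top0.png')
f=lambda a,u,v,w,h:cv2.resize(a[v-h//2:v+h//2,u-w//2:u+w//2],(400,300),interpolation=cv2.INTER_CUBIC)
cv2.imwrite('pics/m.png',np.vstack([np.hstack([f(s,353,217,64,48),f(s,356,349,64,48)]),np.hstack([f(s,345,252,80,60),f(t,325,262,64,48)])]))
def mask(im,c,r=28):
    hsv=cv2.cvtColor(im,cv2.COLOR_BGR2HSV); print(hsv[c[1],c[0]])
    m=((hsv[...,0]>15)&(hsv[...,0]<35)&(hsv[...,1]>60)).astype(np.uint8)
    z=np.zeros_like(m);z[c[1]-r:c[1]+r,c[0]-r:c[0]+r]=1
    return m*z
for c,nm in (((233,269),"L"),((415,277),"R")):
    m=mask(t,c); print(nm,m.sum())
    for zt in (.008,.016):
        P=onplane("top",np.argwhere(m)[:,::-1].astype(float),zt)[:,:2]
        mu=P.mean(0);w,v=np.linalg.eigh(np.cov(P.T)); print(zt,mu,"len/wid",np.sqrt(12*w),"ang",np.degrees(np.arctan2(v[1,1],v[0,1])))
E
python3 b.py
```

```text
[ 21  69 130]
L 427
0.008 [0.4524 0.2795] len/wid [0.0452 0.0941] ang -159.1442035524897
0.016 [0.4513 0.2782] len/wid [0.0449 0.0936] ang -159.14420355248973
[ 21  69 129]
R 476
0.008 [ 0.4768 -0.2886] len/wid [0.0475 0.0987] ang 161.91528377267565
0.016 [ 0.4756 -0.2871] len/wid [0.0473 0.0982] ang 161.91528377267562
```

View pics/m.png

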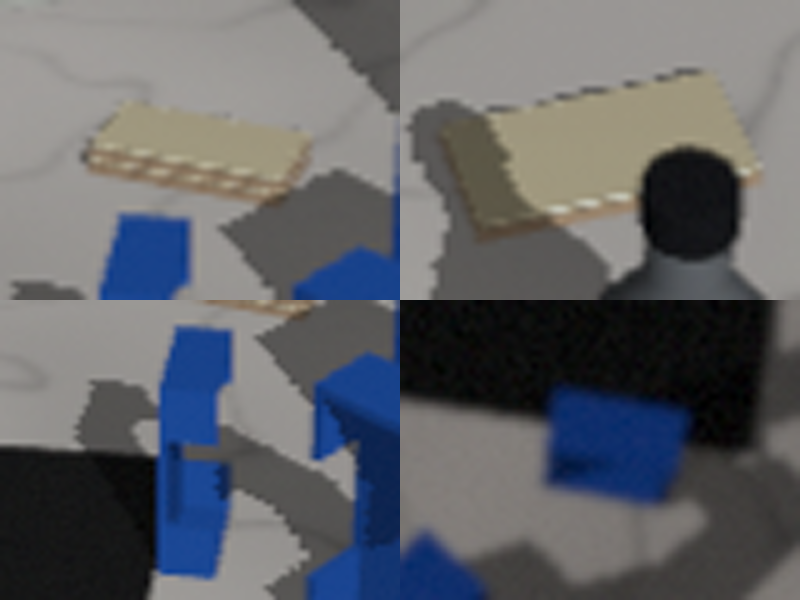

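The side crops show the pile of two on the right, at y≈-0.287 (side px 353,217). The single tile is on the left (side px 356,349), partly in shadow. I'll refine the tile 3, polish, keeper and mat poses next.

```bash
cat > c.py <<'E'
from h import *
np.set_printoptions(precision=4,suppress=True)
t=cv2.imread('pics/top0.png');hsv=cv2.cvtColor(t,cv2.COLOR_BGR2HSV)
def rect(m,zt,nm):
    n,l,st,ce=cv2.connectedComponentsWithStats(m.astype(np.uint8)); k=1+np.argmax(st[1:,4]); m=(l==k)
    P=onplane("top",np.argwhere(m)[:,::-1].astype(float),zt)[:,:2]
    w,v=np.linalg.eigh(np.cov(P.T)); r=cv2.minAreaRect((P*1000).astype(np.float32))
    print(nm,m.sum(),P.mean(0),np.sqrt(12*w),np.degrees(np.arctan(v[1,1]/v[0,1])),r); return m
def roi(u,v,r):
    z=np.zeros(t.shape[:2],bool);z[v-r:v+r,u-r:u+r]=1;return z
H,S,V=[hsv[...,i].astype(int) for i in range(3)]
for th in (35,45,55): rect(roi(233,269,26)&(H>12)&(H<40)&(S>th),.008,"L%d"%th); rect(roi(415,277,26)&(H>12)&(H<40)&(S>th),.016,"R%d"%th)
rect(roi(327,262,20)&(H>100)&(H<130)&(S>120),.114,"keep")
rect(roi(324,219,50)&(V<45)&(S<150),.006,"mat")
print(hsv[252:290:2,232].tolist())
for q in ("polish","sprayer","jar","pad_holder"):
    print(q,[(round(d["conf"],2),np.array(d["centre"])) for d in robot.landmark_of("side",q)[:2]])
E
python3 c.py
```

```text
L35 545 [0.4519 0.2798] [0.0531 0.1009] 20.361997341276247 ((452.1309509277344, 280.408203125), (102.1389389038086, 55.268157958984375), 19.78705406188965)
R35 602 [ 0.4756 -0.2872] [0.0553 0.1061] -18.512039650530074 ((475.98455810546875, -287.41729736328125), (57.277706146240234, 107.28948974609375), 71.39836883544922)
L45 507 [0.4525 0.2795] [0.0503 0.0998] 19.862972149340614 ((452.5491638183594, 279.49847412109375), (100.4122314453125, 50.99718475341797), 19.98289680480957)
R45 563 [ 0.4756 -0.2872] [0.0527 0.1036] -18.36006814854416 ((475.5907287597656, -287.3581237792969), (53.71377944946289, 105.19976806640625), 72.65518951416016)
L55 464 [0.4521 0.2796] [0.0475 0.0963] 19.458376353150662 ((452.5543518066406, 279.25042724609375), (97.49018859863281, 48.71124267578125), 19.972814559936523)
R55 513 [ 0.4754 -0.2871] [0.0498 0.1005] -18.694117606731957 ((475.1535949707031, -286.8890380859375), (50.766136169433594, 101.7239761352539), 72.57420349121094)
keep 366 [ 0.4886 -0.0139] [0.049  0.0658] 84.84511412104841 ((487.0907897949219, -14.48519515991211), (76.92181396484375, 50.68506622314453), 86.48580169677734)
mat 4350 [0.6415 0.0065] [0.1977 0.2481] -4.809206713167778 ((639.1558837890625, 4.2089691162109375), (197.24826049804688, 258.78240966796875), 86.2706527709961)
[[20, 52, 73], [24, 67, 72], [21, 70, 77], [21, 66, 116], [22, 68, 128], [22, 65, 129], [22, 71, 130], [21, 69, 130], [21, 67, 130], [21, 69, 129], [22, 66, 131], [22, 69, 130], [21, 68, 131], [22, 68, 132], [22, 67, 130], [22, 65, 129], [20, 47, 113], [17, 15, 121], [17, 18, 127]]
polish [(0.71, array([ 0.4217,  0.4525, -0.0013])), (0.65, array([0.4791, 0.0173, 0.0561]))]
sprayer [(0.94, array([ 0.5849, -0.4974, -0.0024]))]
jar [(0.83, array([ 0.7034, -0.264 , -0.0027])), (0.58, array([ 0.4765, -0.2886,  0.0029]))]
pad_holder [(0.78, array([0.7153, 0.277 , 0.003 ]))]
```

```bash
cat >> h.py <<'E'
def pose():
    s=robot.read_state(); M=R.from_rotvec(s["orientation"]).as_matrix()
    return np.array(s["tool_pos"]),M,s
def go(*targets):
    p,M,s=pose(); a=np.degrees(np.arctan2(M[1,0],M[0,0]))
    print("t",round(s["t"],2),"at",p.round(4),"ang",round(a,2),"tilt",M[:,2].round(3),"open",round(s["opening"],4),"F",np.round(s["force"],1))
    for T in targets:
        d=M.T@(np.array(T[:3])-p)*1000; print(T,"->",d.round(1),"yaw",round(-(T[3]-a),2))
E
python3 -c "
from h import *
go((.435,-.011,.2187,-4),(.435,-.011,.096,-4),(.462,-.013,.096,-4),(.512,-.0165,.096,-4))"
```

```text
t 0.9 at [ 0.2369 -0.5513  0.2186] ang 23.25 tilt [-0.  0. -1.] open 0.093 F [-0.7  1.1 -0.3]
(0.435, -0.011, 0.2187, -4) -> [ 3.953e+02 -4.182e+02 -1.000e-01] yaw 27.25
(0.435, -0.011, 0.096, -4) -> [ 395.3 -418.2  122.6] yaw 27.25
(0.462, -0.013, 0.096, -4) -> [ 419.3 -405.7  122.6] yaw 27.25
(0.512, -0.0165, 0.096, -4) -> [ 463.9 -382.7  122.6] yaw 27.25
```

Call:
play_rows(increments="395 -418 0 27 1;395 -418 0 27 1;395 -418 0 27 1;395 -418 0 27 1;395 -418 0 27 1;395 -418 0 27 1;395 -418 0 27 1;395 -418 0 27 1;395 -418 0 27 1;395 -418 0 27 1;395 -418 0 27 1;395 -418 0 27 1;395 -418 0 27 1;395 -418 0 27 1;395 -418 0 27 1;395 -418 40 27 1;395 -418 80 27 1;395 -418 122 27 1;395 -418 122 27 1", force=20)

```text
t: 2.8
tool_pos: [0.4298, -0.012, 0.091]
orientation: [-3.139, 0.106, 0.016]
force: [-0.8, 0.6, -0.4]
opening: 0.0003
gripper_force: 0.0
```

```bash
python3 -c "
from h import *
go((.462,-.013,.096,-4),(.516,-.0168,.096,-4))"
```

```text
t 2.8 at [ 0.4298 -0.012   0.091 ] ang -3.88 tilt [-0.01   0.001 -1.   ] open 0.0003 F [-0.8  0.6 -0.4]
(0.462, -0.013, 0.096, -4) -> [32.1 -1.2 -5.3] yaw 0.12
(0.516, -0.0168, 0.096, -4) -> [86.2 -1.  -5.9] yaw 0.12
```

Call:
play_rows(increments="20 0 0 0 1;28 0 0 0 1;36 0 0 0 1;44 0 0 0 1;52 0 0 0 1;60 0 0 0 1;67 0 0 0 1;74 0 0 0 1;80 0 0 0 1;80 0 0 0 1;80 0 0 0 1;80 0 0 0 1;60 0 -50 0 1;60 0 -100 0 -1;60 0 -124 0 -1;60 0 -124 0 -1;60 0 -124 0 -1")

```text
t: 4.5
tool_pos: [0.4949, -0.0152, 0.2212]
orientation: [3.14, -0.103, 0.003]
force: [0.1, -0.9, -0.2]
opening: 0.0279
gripper_force: 0.0
```

```bash
python3 -c "
from h import *
np.set_printoptions(precision=4,suppress=True)
im=robot.read_camera('side');cv2.imwrite('pics/s1.png',cv2.resize(im[180:330,200:400],(800,600),interpolation=cv2.INTER_CUBIC))
for q in ('keeper','keeper_in','keeper_cut1','keeper_cut2'):
    for d in robot.landmark_of('side',q)[:3]: print(q,d['conf'],np.array(d['centre']))
go((.4523,.2796,.12,20),(.4523,.2796,.003,20))"
```

```text
keeper 0.94 [ 0.3454 -0.0773  0.    ]
keeper 0.85 [ 0.4977 -0.0142  0.022 ]
keeper 0.84 [ 0.3829  0.082  -0.0022]
keeper_in 0.92 [0.3761 0.0699 0.0756]
keeper_in 0.91 [ 0.5513 -0.0191  0.0106]
keeper_in 0.65 [ 0.3589 -0.0858  0.0763]
keeper_cut1 0.84 [0.3739 0.1197 0.0779]
keeper_cut1 0.83 [ 0.3076 -0.091   0.0751]
keeper_cut1 0.74 [0.5586 0.0141 0.0339]
keeper_cut2 0.84 [0.3739 0.1197 0.0779]
keeper_cut2 0.83 [ 0.3076 -0.091   0.0751]
keeper_cut2 0.74 [0.5586 0.0141 0.0339]
t 4.75 at [ 0.4937 -0.0151  0.2189] ang -3.75 tilt [-0.003  0.    -1.   ] open 0.048 F [-0.4  1.   1.4]
(0.4523, 0.2796, 0.12, 20) -> [ -60.3 -291.3   99.1] yaw -23.75
(0.4523, 0.2796, 0.003, 20) -> [ -60.  -291.3  216.1] yaw -23.75
```

View pics/s1.png

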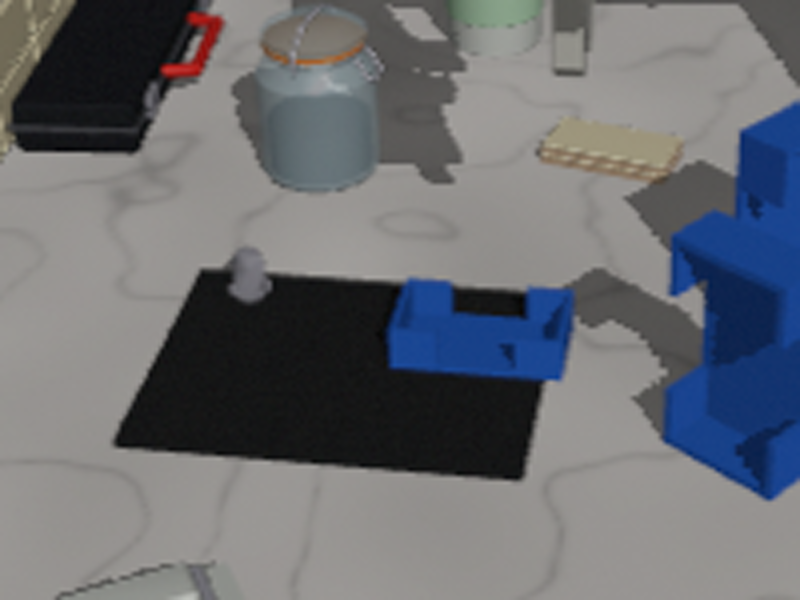

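The box now lies on its back on the mat with the opening up (crop 480,330), and nothing else has moved. Next I'll pick up the single tile.

Call:
play_rows(increments="-60 -291 0 -23.7 -1;-60 -291 0 -23.7 -1;-60 -291 0 -23.7 -1;-60 -291 0 -23.7 -1;-60 -291 0 -23.7 -1;-60 -291 0 -23.7 -1;-60 -291 0 -23.7 -1;-60 -291 40 -23.7 -1;-60 -291 80 -23.7 -1;-60 -291 120 -23.7 -1;-60 -291 120 -23.7 -1;-60 -291 120 -23.7 -1;-60 -291 120 -23.7 -1")

```text
t: 6.05
tool_pos: [0.4554, 0.2795, 0.1032]
orientation: [-3.093, -0.543, -0.005]
force: [-0.5, -0.4, -0.1]
opening: 0.0928
gripper_force: 0.0
```

```bash
python3 -c "
from h import *
go((.4523,.2796,.004,20))"
```

```text
t 6.05 at [0.4554 0.2795 0.1032] ang 19.93 tilt [ 0.003  0.001 -1.   ] open 0.0928 F [-0.5 -0.4 -0.1]
(0.4523, 0.2796, 0.004, 20) -> [-3.2 -1.1 99.2] yaw -0.07
```

Call:
play_rows(increments="-3 -1 40 0 -1;-3 -1 75 0 -1;-3 -1 90 0 -1;-3 -1 98 0 -1;-3 -1 98 0 -1;-3 -1 98 0 -1")

```text
t: 6.65
tool_pos: [0.4522, 0.2797, 0.0046]
orientation: [-3.093, -0.544, -0.004]
force: [-0.4, 1.1, 0.1]
opening: 0.0931
gripper_force: 0.0
```

```bash
python3 -c "
from h import *
go((.4523,.2796,.003,20))"
```

```text
t 6.65 at [0.4522 0.2797 0.0046] ang 19.95 tilt [ 0.003  0.001 -1.   ] open 0.0931 F [-0.4  1.1  0.1]
(0.4523, 0.2796, 0.003, 20) -> [0.  0.2 1.6] yaw -0.05
```

Call:
play_rows(increments="0 0 1.5 0 0;0 0 1.5 0 1;0 0 1.5 0 1;0 0 1.5 0 1;0 0 1.5 0 1;0 0 1.5 0 1;0 0 1.5 0 1;0 0 -10 0 1;0 0 -40 0 1;0 0 -80 0 1;0 0 -120 0 1;0 0 -150 0 1;0 0 -190 0 1;0 0 -190 0 1", force=20)

```text
t: 8.05
tool_pos: [0.4538, 0.2806, 0.2005]
orientation: [-3.091, -0.544, -0.017]
force: [0.4, 0.3, 0.2]
opening: 0.0491
gripper_force: 20.0
```

```bash
cat > d.py <<'E'
from h import *
np.set_printoptions(precision=4,suppress=True)
im=robot.read_camera('side');cv2.imwrite('pics/s2.png',im)
p,M,s=pose(); print(proj('side',p)); u,v=proj('side',p)[0].astype(int)
cv2.imwrite('pics/s2c.png',cv2.resize(im[v-50:v+40,u-60:u+60],(800,600),interpolation=cv2.INTER_CUBIC))
go((.4756,-.2872,.195,-18.5),(.4756,-.2872,.06,-18.5))
E
python3 d.py
```

```text
[[357.5752 276.2959]]
t 8.1 at [0.4527 0.2801 0.1973] ang 19.95 tilt [ 0.007  0.003 -1.   ] open 0.0496 F [ 1.   0.4 -0.6]
(0.4756, -0.2872, 0.195, -18.5) -> [-172.1  541.     0.5] yaw 38.45
(0.4756, -0.2872, 0.06, -18.5) -> [-173.1  541.1  135.5] yaw 38.45
```

View pics/s2c.png

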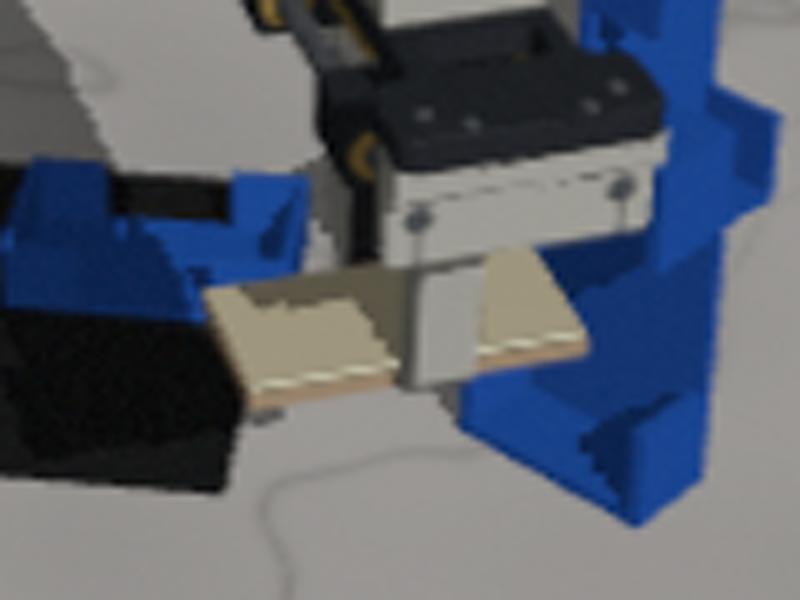

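Tile 3 is held flat, roughly centred (crop lower edge from 250,408 to 588,355). I'll check how far it is off centre along its length numerically.

```bash
cat > e.py <<'E'
from h import *
np.set_printoptions(precision=2,suppress=True)
p,M,s=pose()
for off in (-.003,0,.003):
    C=[p+M@np.array([sx*.05+off,-.025,.003 ]) for sx in (-1,1)]
    print(off,proj('side',C).ravel())
print("meas L 334.5,287.2  R 385.2,279.2")
E
python3 e.py
```

```text
-0.003 [388.06 280.5  337.87 289.33]
0 [386.59 280.76 336.33 289.6 ]
0.003 [385.12 281.02 334.78 289.87]
meas L 334.5,287.2  R 385.2,279.2
```

```bash
python3 -c "
from h import *
p,M,s=pose()
print(proj('side',[p+M@np.array([x,-.0425,0]) for x in (-.0075,.0075)]),'meas R 368.2,282.7 L 358.5,284.2')
im=robot.read_camera('top');hsv=cv2.cvtColor(im,cv2.COLOR_BGR2HSV)
cv2.imwrite('pics/t2.png',im)
print(proj('top',p))
"
```

```text
[[368.71252915 288.66247492]
 [361.05137592 290.02722976]] meas R 368.2,282.7 L 358.5,284.2
[[221.3993705  257.68111363]]
```

Call:
play_rows(increments="-172 541 0 38.5 1;-172 541 0 38.5 1;-172 541 0 38.5 1;-172 541 0 38.5 1;-172 541 0 38.5 1;-172 541 0 38.5 1;-172 541 0 38.5 1;-172 541 0 38.5 1;-172 541 0 38.5 1;-172 541 0 38.5 1;-172 541 0 38.5 1;-172 541 0 38.5 1;-172 541 0 38.5 1;-172 541 0 38.5 1;-172 541 50 38.5 1;-172 541 100 38.5 1;-172 541 135 38.5 1;-172 541 135 38.5 1;-172 541 135 38.5 1;-172 541 135 38.5 1")

```text
t: 10.15
tool_pos: [0.4755, -0.2886, 0.0607]
orientation: [3.099, -0.504, 0.006]
force: [-0.1, -0.1, -0.3]
opening: 0.0497
gripper_force: 20.0
```

```bash
python3 -c "
from h import *
go((.4754,-.2871,.0205,-18.5))"
```

```text
t 10.15 at [ 0.4755 -0.2886  0.0607] ang -18.49 tilt [ 0.003 -0.002 -1.   ] open 0.0497 F [-0.1 -0.1 -0.3]
(0.4754, -0.2871, 0.0205, -18.5) -> [-0.8 -1.5 40.2] yaw 0.01
```

Call:
play_rows(increments="-0.8 -1.5 20 0 1;-0.8 -1.5 33 0 1;-0.8 -1.5 37 0 1;-0.8 -1.5 40 0 1;-0.8 -1.5 40 0 1")

```text
t: 10.65
tool_pos: [0.4735, -0.2867, 0.018]
orientation: [3.1, -0.506, 0.0]
force: [-0.2, 0.3, -0.3]
opening: 0.0499
gripper_force: 20.0
```

```bash
python3 d.py
```

```text
[[354.1124 214.478 ]]
t 10.7 at [ 0.4736 -0.2869  0.0182] ang -18.56 tilt [ 0.001 -0.    -1.   ] open 0.0496 F [ 0.6 -0.1 -0.1]
(0.4756, -0.2872, 0.195, -18.5) -> [   2.1   -0.3 -176.8] yaw -0.06
(0.4756, -0.2872, 0.06, -18.5) -> [  2.   -0.3 -41.8] yaw -0.06
```

View pics/s2c.png

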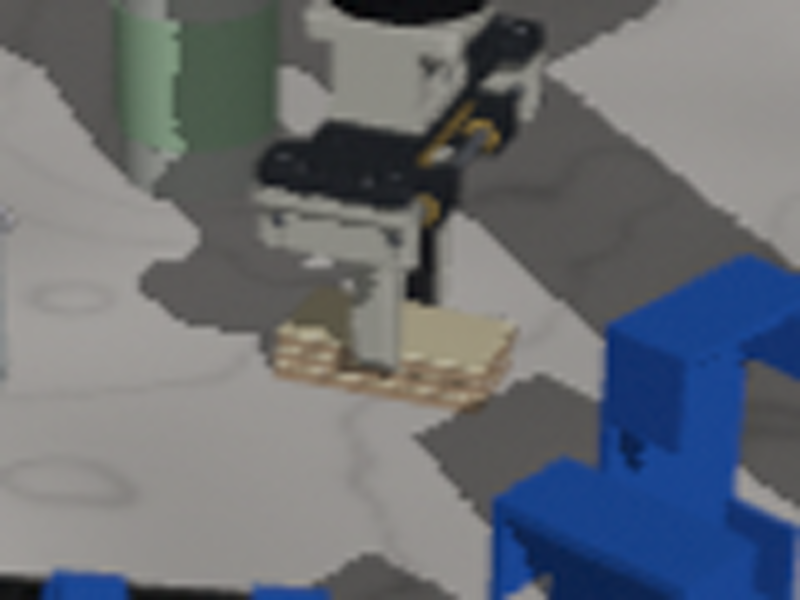

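```bash
python3 -c "
import cv2
im=cv2.imread('pics/s2.png');cv2.imwrite('pics/s3.png',cv2.resize(im[206:230,330:376],(782,408),interpolation=cv2.INTER_LINEAR))"
```

```text
(no output)
```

View pics/s3.png

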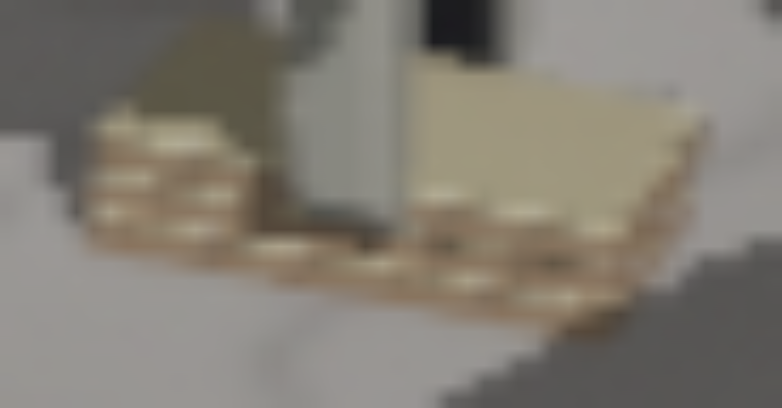

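Tile 3 sits on the pile within about 1 mm, slightly to the right of the lower tiles (left ends at crop x 92 against 85). I'll nudge it, release it, then regrip all three lower down.

Call:
play_rows(increments="0 0 -2 0 1;1.2 0 -2 0 1;1.2 0 -2 0 1;1.2 0 -0.5 0 1;1.2 0 -0.5 0 1;1.2 0 -0.5 0 0.3;1.2 0 -0.5 0 -1;1.2 0 -0.5 0 -1;1.2 0 -0.5 0 -1;1.2 0 5 0 -1;1.2 0 10 0 -1;1.2 0 14.5 0 -1;1.2 0 14.5 0 -1;1.2 0 14.5 0 -1")

```text
t: 12.1
tool_pos: [0.4742, -0.2868, 0.0028]
orientation: [-3.1, 0.506, 0.001]
force: [-0.0, -0.7, 0.3]
opening: 0.0928
gripper_force: 0.0
```

```bash
cat > f.py <<'E'
from h import *
for i in range(2):
    go((.4754,-.2871,.002,-18.5))
for n in ('top','side'):
    im=robot.read_camera(n);cv2.imwrite(f'pics/{n}4.png',im)
a=cv2.imread('pics/side4.png')[200:236,325:381];b=cv2.imread('pics/top4.png')[257:297,385:445]
cv2.imwrite('pics/j4.png',np.hstack([cv2.resize(a,(480,309)),cv2.resize(b,(320,309))]))
E
python3 f.py
```

```text
t 12.1 at [ 0.4742 -0.2868  0.0028] ang -18.55 tilt [-0.001  0.    -1.   ] open 0.0928 F [-0.  -0.7  0.3]
(0.4754, -0.2871, 0.002, -18.5) -> [ 1.2 -0.1  0.8] yaw -0.05
t 12.1 at [ 0.4742 -0.2868  0.0028] ang -18.55 tilt [-0.001  0.    -1.   ] open 0.0928 F [-0.  -0.7  0.3]
(0.4754, -0.2871, 0.002, -18.5) -> [ 1.2 -0.1  0.8] yaw -0.05
```

```bash
cat > g.py <<'E'
from h import *
from scipy.optimize import minimize
np.set_printoptions(precision=4,suppress=True)
import sys
def corners(x,y,a,h=.030,z0=.006,L=.114,W=.063):
    c,s=np.cos(a),np.sin(a)
    return np.array([[x+c*l-s*w,y+s*l+c*w,z0+z] for l in(-L/2,L/2) for w in(-W/2,W/2) for z in(0,h)])
def fit(n,im,g):
    hsv=cv2.cvtColor(im,cv2.COLOR_BGR2HSV).astype(int)
    m=((hsv[...,0]>100)&(hsv[...,0]<130)&(hsv[...,1]>110)).astype(np.uint8)
    k,l,st,ce=cv2.connectedComponentsWithStats(m)
    u,v=proj(n,[g[0],g[1],.02])[0]; d=np.hypot(ce[1:,0]-u,ce[1:,1]-v)+1e3*(st[1:,4]<60); i=1+d.argmin(); print(n,st[i])
    S=8; x0,y0,w,h=st[i][:4]; x0-=4;y0-=4;w+=8;h+=8
    M=cv2.resize((l==i).astype(np.uint8)[y0:y0+h,x0:x0+w]*255,(w*S,h*S),interpolation=cv2.INTER_LINEAR)>127
    H=np.zeros(M.shape,np.uint8); cv2.fillConvexPoly(H,cv2.convexHull(np.argwhere(M)[:,::-1].astype(np.int32)),1)
    def cost(p):
        q=proj(n,corners(p[0]/1e3,p[1]/1e3,np.radians(p[2])))
        q=((q-[x0,y0]+.5)*S-.5); D=np.zeros_like(H); cv2.fillConvexPoly(D,cv2.convexHull(np.round(q*16).astype(np.int32)),1,shift=4)
        return (D^H).sum()/S/S
    best=min((minimize(cost,[g[0]*1e3+dx,g[1]*1e3,a],method='Nelder-Mead',options=dict(initial_simplex=[[g[0]*1e3+dx,g[1]*1e3,a],[g[0]*1e3+8,g[1]*1e3,a],[g[0]*1e3,g[1]*1e3+8,a],[g[0]*1e3,g[1]*1e3,a+4]])) for a in(-8,-3) for dx in(-2,2)),key=lambda r:r.fun)
    print(n,best.x,best.fun)
if __name__=="__main__":
    for n in('top','side'): fit(n,cv2.imread(f'pics/{n}4.png'),(.555,-.019))
E
python3 g.py
```

```text
top [316 223  28  41 895]
top [559.6392 -18.6353  -3.7713] 197.28125
side [296 250  48  26 927]
side [557.1061 -16.2721  -5.5082] 82.703125
```

View pics/j4.png

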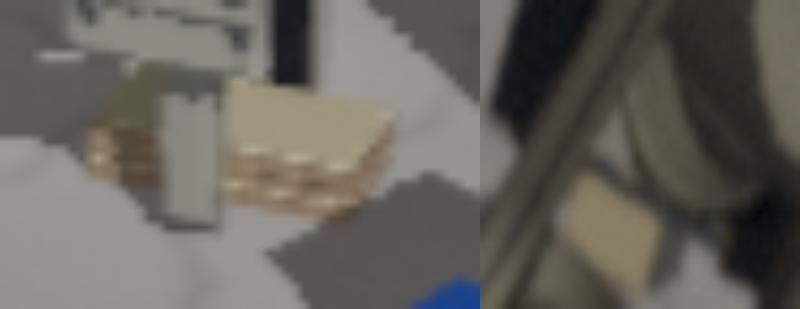

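The pile of three looks square in the side view. The box mask is too generous, so I'll tighten the threshold.

```bash
python3 - <<'E'
s=open('g.py').read()
a=s.index("    hsv="); b=s.index("    k,l,st")
s=s[:a]+"    d=im[...,0].astype(int)-im[...,2]; u,v=proj(n,[g[0],g[1],.02])[0].astype(int); pl=np.percentile(d[v-12:v+12,u-8:u+8],TH[0]); m=(d>TH[1]*pl).astype(np.uint8)\n"+s[b:]
s=s.replace("import sys","TH=[75,.5]")
s=s.replace("fit(n,cv2","[(TH.__setitem__(1,k),fit(n,cv2").replace("(.555,-.019))","(.555,-.019))) for k in(.4,.5,.6)]")
open('g.py','w').write(s)
E
python3 g.py
```

```text
top [317 224  26  40 795]
top [556.6301 -18.7896  -4.2383] 82.671875
top [317 225  26  38 758]
top [556.8318 -19.5193  -3.8658] 68.46875
top [318 225  24  38 646]
top [556.6955 -18.6546  -3.2083] 44.15625
side [297 250  47  25 875]
side [555.8124 -18.4146  -2.9932] 42.296875
side [297 250  46  25 858]Traceback (most recent call last):
  File "g.py", line 22, in <module>
    for n in('top','side'): [(TH.__setitem__(1,k),fit(n,cv2.imread(f'pics/{n}4.png'),(.555,-.019))) for k in(.4,.5,.6)]
                                                  ~~~^^^^^^^^^^^^^^^^^^^^^^^^^^^^^^^^^^^^^^^^^^^^^
  File "g.py", line 19, in fit
    best=min((minimize(cost,[g[0]*1e3+dx,g[1]*1e3,a],method='Nelder-Mead',options=dict(initial_simplex=[[g[0]*1e3+dx,g[1]*1e3,a],[g[0]*1e3+8,g[1]*1e3,a],[g[0]*1e3,g[1]*1e3+8,a],[g[0]*1e3,g[1]*1e3,a+4]])) for a in(-8,-3) for dx in(-2,2)),key=lambda r:r.fun)
  File "g.py", line 19, in <genexpr>
    best=min((minimize(cost,[g[0]*1e3+dx,g[1]*1e3,a],method='Nelder-Mead',options=dict(initial_simplex=[[g[0]*1e3+dx,g[1]*1e3,a],[g[0]*1e3+8,g[1]*1e3,a],[g[0]*1e3,g[1]*1e3+8,a],[g[0]*
[... 165 characters left out ...]
^^^^^^^^^^^^^^^^^^^^^^^^^^^^^^^^^^^^^^^^^^^^^^^^^^^^^^^^^^^^^^^^^^^^^^^^^^^^^^^^^^^^^^^^^^^^^^^^^^^^^^^^^^^^^^^^
    res = _minimize_neldermead(fun, x0, args, callback, bounds=bounds,
                               **options)
    fxr = func(xr)
    fx = function(np.copy(x), *(wrapper_args + args))
  File "g.py", line 16, in cost
    q=proj(n,corners(p[0]/1e3,p[1]/1e3,np.radians(p[2])))
  File "h.py", line 8, in proj
    K,r,t=cal(n); return cv2.projectPoints(np.atleast_2d(np.array(P,float)),r,t,K,None)[0].reshape(-1,2)
          ~~~^^^
  File "h.py", line 5, in cal
    c=robot.calibration(n); f=240/np.tan(np.radians(c["vertical_fov"])/2)
ValueError: time passes only in moves, steps and waits
```

```bash
sed -i 's/^def cal/import functools\n@functools.lru_cache\ndef cal/' h.py; python3 -c "
from h import *
go((.4742,-.2868,.10,-18.5),(.5176,-.016,.10,-3.8),(.5176,-.016,.016,-3.8))"
```

```text
t 12.2 at [ 0.4745 -0.287   0.0033] ang -18.55 tilt [ 0. -0. -1.] open 0.0929 F [ 0.2 -0.1  0.4]
(0.4742, -0.2868, 0.1, -18.5) -> [ -0.4  -0.1 -96.7] yaw -0.05
(0.5176, -0.016, 0.1, -3.8) -> [ -45.4 -270.6  -96.8] yaw -14.75
(0.5176, -0.016, 0.016, -3.8) -> [ -45.4 -270.6  -12.8] yaw -14.75
```

Call:
play_rows(increments="0 0 -50 0 -1;0 0 -97 0 -1;-45.4 -270.6 -97 -14.7 -1;-45.4 -270.6 -97 -14.7 -1;-45.4 -270.6 -97 -14.7 -1;-45.4 -270.6 -97 -14.7 -1;-45.4 -270.6 -97 -14.7 -1;-45.4 -270.6 -97 -14.7 -1;-45.4 -270.6 -97 -14.7 -1;-45.4 -270.6 -97 -14.7 -1;-45.4 -270.6 -50 -14.7 -1;-45.4 -270.6 -28 -14.7 -1;-45.4 -270.6 -12 -14.7 -1;-45.4 -270.6 -12 -14.7 -1;-45.4 -270.6 -12 -14.7 -1")

```text
t: 13.7
tool_pos: [0.5174, -0.0171, 0.0155]
orientation: [3.14, -0.108, -0.0]
force: [0.5, 0.5, 0.4]
opening: 0.0929
gripper_force: 0.0
```

Call:
play_rows(increments="0 0 0 0 0;0 0 0 0 0.3;0 0 0 0 1;0 0 0 0 1;0 0 0 0 1;0 0 0 0 1;0 0 0 0 1", force=10)

```text
t: 14.4
tool_pos: [0.5178, -0.0159, 0.0156]
orientation: [3.14, -0.105, 0.001]
force: [-1.8, -0.3, 5.7]
opening: 0.0629
gripper_force: 10.0
```

```bash
python3 -c "
from h import *
go((.4754,-.2871,.1,-18.5),(.4754,-.2871,.002,-18.5))"
```

```text
t 14.4 at [ 0.5178 -0.0159  0.0156] ang -3.84 tilt [ 0.001 -0.    -1.   ] open 0.0629 F [-1.8 -0.3  5.7]
(0.4754, -0.2871, 0.1, -18.5) -> [-24.1 273.4 -84.4] yaw 14.66
(0.4754, -0.2871, 0.002, -18.5) -> [-24.2 273.4  13.6] yaw 14.66
```

Call:
play_rows(increments="0 0 0 0 -1;0 0 0 0 -1;0 0 0 0 -1;0 0 0 0 -1;0 0 -50 0 -1;0 0 -84 0 -1;-24.5 273.4 -84 14.7 -1;-24.5 273.4 -84 14.7 -1;-24.5 273.4 -84 14.7 -1;-24.5 273.4 -84 14.7 -1;-24.5 273.4 -84 14.7 -1;-24.5 273.4 -84 14.7 -1;-24.5 273.4 -84 14.7 -1;-24.5 273.4 -84 14.7 -1;-24.5 273.4 -40 14.7 -1;-24.5 273.4 -10 14.7 -1;-24.5 273.4 6 14.7 -1;-24.5 273.4 13 14.7 -1;-24.5 273.4 13 14.7 -1")

```text
t: 16.3
tool_pos: [0.4749, -0.2862, 0.0022]
orientation: [-3.1, 0.504, 0.001]
force: [-0.1, -0.3, 0.0]
opening: 0.0926
gripper_force: 0.0
```

```bash
sed -i 's/TH\[1\]=\|for k in(.4,.5,.6)/for k in(.4,.6)/' g.py; python3 -c "
from h import *
for n in ('top','side'): cv2.imwrite(f'pics/{n}4.png',robot.read_camera(n))
go((.4754,-.2871,.002,-18.5))"; python3 g.py
```

```text
t 16.4 at [ 0.4759 -0.2873  0.0035] ang -18.51 tilt [ 0.002 -0.001 -1.   ] open 0.0927 F [ 0.8 -0.4  0.2]
(0.4754, -0.2871, 0.002, -18.5) -> [-0.5 -0.   1.5] yaw -0.01
top [317 224  26  40 788]
top [556.9697 -19.0311  -4.7159] 75.15625
top [318 225  24  38 662]
top [557.0906 -18.3957  -2.9798] 45.546875
side [297 250  47  25 877]
side [555.9337 -18.6141  -3.2292] 43.4375
side [297 250  46  25 831]
side [556.2939 -18.9495  -3.0249] 27.234375
```

Call:
play_rows(increments="-0.5 0 1 0 0;-0.5 0 1 0 0.3;-0.5 0 1 0 1;-0.5 0 1 0 1;-0.5 0 1 0 1;-0.5 0 1 0 1;-0.5 0 1 0 1;-0.5 0 -10 0 1;-0.5 0 -40 0 1;-0.5 0 -80 0 1;-0.5 0 -100 0 1;-0.5 0 -100 0 1;-0.5 0 -100 0 1", force=35)

```text
t: 17.7
tool_pos: [0.4741, -0.2868, 0.102]
orientation: [3.1, -0.506, 0.0]
force: [-0.8, -0.6, -2.6]
opening: 0.0496
gripper_force: 34.9
```

```bash
cat > k.py <<'E'
from h import *
im=robot.read_camera('side'); p,M,s=pose(); u,v=proj('side',p)[0].astype(int)
x0,y0=u-32,v-28
cv2.imwrite('pics/s5.png',cv2.resize(im[y0:y0+42,x0:x0+64],(768,504),interpolation=cv2.INTER_LINEAR)); print("origin",x0,y0,"scale 12")
f=lambda P:((proj('side',[p+M@np.array(q) for q in P])-[x0,y0])*12).round().tolist()
print("pred bottom near corners -x,+x",f([[-.05,-.025,.002],[.05,-.025,.002]]),"finger",f([[-.0075,-.0425,0],[.0075,-.0425,0]]))
c=np.radians(-3.84);U=np.array([np.cos(c),np.sin(c)]);B=np.array([.5568,-.0185])
T=lambda s,z:(*(B+U*s),z,-3.84)
go(T(.014,.12),T(.014,.045))
E
python3 k.py
```

```text
origin 322 162 scale 12
pred bottom near corners -x,+x [[548.0, 426.0], [170.0, 360.0]] finger [[361.0, 420.0], [303.0, 410.0]]
t 17.75 at [ 0.4734 -0.2863  0.1007] ang -18.55 tilt [-0.002  0.001 -1.   ] open 0.0498 F [-0.1 -0.5 -3. ]
(np.float64(0.5707685694011758), np.float64(-0.019437586734405786), 0.12, -3.84) -> [   7.4 -284.   -19.1] yaw -14.71
(np.float64(0.5707685694011758), np.float64(-0.019437586734405786), 0.045, -3.84) -> [   7.6 -283.9   55.9] yaw -14.71
```

View pics/s5.png

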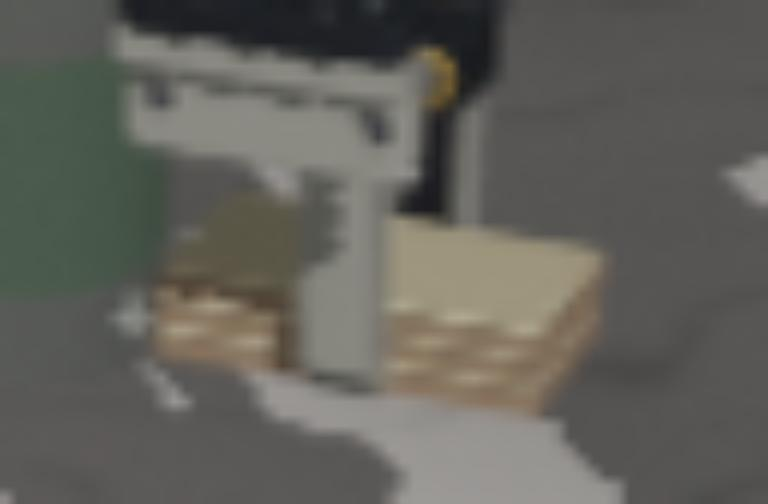

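All three tiles are up (about 3 N, level). The pile's offset along its length relative to the fingers is still uncertain (0 to 4 mm), so I'll hover over the box and compare the two directly.

```bash
sed -i 's/^go.*/import sys\nif len(sys.argv)>1: go(*[T(*map(float,a.split(","))) for a in sys.argv[1:]])/' k.py
python3 - <<'E'
import re
s=open('k.py').read()
i=s.index("c=np.radians"); open('T.py','w').write("from h import *\n"+s[i:])
E
python3 T.py 0,.12 0,.075
```

```text
t 17.75 at [ 0.4734 -0.2863  0.1007] ang -18.55 tilt [-0.002  0.001 -1.   ] open 0.0498 F [-0.1 -0.5 -3. ]
(np.float64(0.5568), np.float64(-0.0185), 0.12, -3.84) -> [  -6.1 -280.4  -19.1] yaw -14.71
(np.float64(0.5568), np.float64(-0.0185), 0.075, -3.84) -> [  -6.  -280.4   25.9] yaw -14.71
```

Call:
play_rows(increments="-6 -280 -19 -14.7 1;-6 -280 -19 -14.7 1;-6 -280 -19 -14.7 1;-6 -280 -19 -14.7 1;-6 -280 -19 -14.7 1;-6 -280 -19 -14.7 1;-6 -280 -19 -14.7 1;-6 -280 -19 -14.7 1;-6 -280 -19 -14.7 1;-6 -280 10 -14.7 1;-6 -280 26 -14.7 1;-6 -280 26 -14.7 1;-6 -280 26 -14.7 1")

```text
t: 19.05
tool_pos: [0.5568, -0.0202, 0.0756]
orientation: [-3.14, 0.107, 0.003]
force: [0.7, -0.6, -1.7]
opening: 0.05
gripper_force: 34.9
```

```bash
cat > m.py <<'E'
from h import *
im=robot.read_camera('side'); p,M,s=pose(); cv2.imwrite('pics/side6.png',im)
x0,y0=280,215; cv2.imwrite('pics/s6.png',cv2.resize(im[y0:y0+70,x0:x0+90],(771,600),interpolation=cv2.INTER_LINEAR)); k=771/90
f=lambda P:((proj('side',P)-[x0,y0]+.5)*k).round().tolist()
print("pile near bottom",f([p+M@np.array(q) for q in [[-.05,-.025,.002],[.05,-.025,.002]]]),"top",f([p+M@np.array(q) for q in [[-.05,-.025,-.022],[.05,-.025,-.022]]]))
from g import corners
print("box (near y side) ",f(corners(.5568,-.0185,np.radians(-3.84))))
E
python3 m.py; python3 T.py 0,.075 .013,.036
```

```text
pile near bottom [[491.0, 313.0], [160.0, 290.0]] top [[491.0, 245.0], [157.0, 222.0]]
box (near y side)  [[539.0, 401.0], [539.0, 322.0], [514.0, 518.0], [514.0, 437.0], [185.0, 376.0], [181.0, 297.0], [146.0, 490.0], [142.0, 410.0]]
t 19.1 at [ 0.5577 -0.0201  0.0766] ang -3.9 tilt [ 0. -0. -1.] open 0.0494 F [ 0.7 -0.5 -1.6]
(np.float64(0.5568), np.float64(-0.0185), 0.075, -3.84) -> [-1.1 -1.5  1.6] yaw -0.06
(np.float64(0.569770814443949), np.float64(-0.019370616253376802), 0.036, -3.84) -> [11.9 -1.6 40.6] yaw -0.06
```

View pics/s6.png

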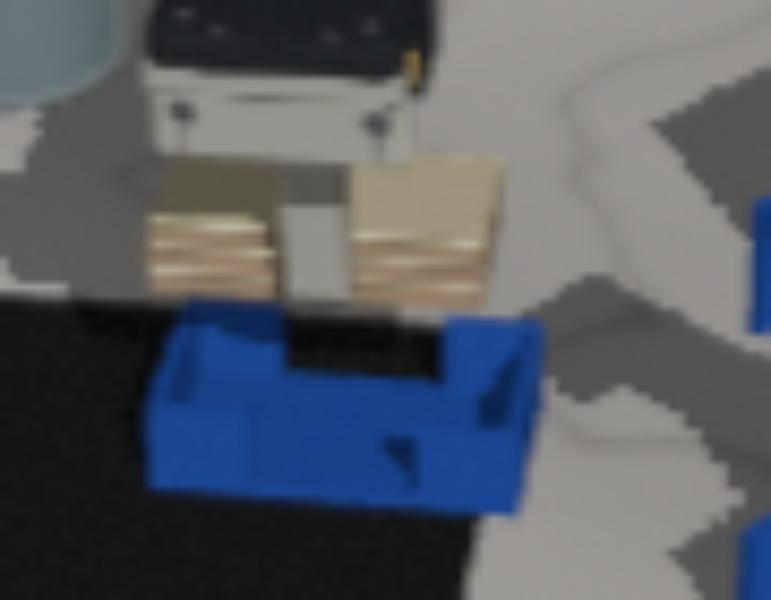

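The pile is level over the box (bottom edge 148–488, box bottom edge 148–518). Relative to the box it needs the TCP about 2 mm nearer the robot for centring. First I'll tilt it by resting the far end on the far rim.

Call:
play_rows(increments="11 -1.2 0 0 1;11 -1.2 15 0 1;11 -1.2 25 0 1;11 -1.2 30 0 1;11 -1.2 30 0 1;11 -1.2 30 0 1")

```text
t: 19.7
tool_pos: [0.5682, -0.0191, 0.0459]
orientation: [-3.14, 0.105, 0.001]
force: [-0.8, -0.6, -2.0]
opening: 0.0498
gripper_force: 34.9
```

```bash
python3 T.py .012,.038 .012,.028
```

```text
t 19.7 at [ 0.5682 -0.0191  0.0459] ang -3.85 tilt [-0.001  0.    -1.   ] open 0.0498 F [-0.8 -0.6 -2. ]
(np.float64(0.5687730594867221), np.float64(-0.01930364577234782), 0.038, -3.84) -> [0.5 0.2 7.9] yaw -0.01
(np.float64(0.5687730594867221), np.float64(-0.01930364577234782), 0.028, -3.84) -> [ 0.6  0.2 17.9] yaw -0.01
```

Call:
play_rows(increments="0 0 5 0 1;0 0 8 0 1;0 0 10 0 1;0 0 12 0 1;0 0 14 0 1;0 0 16 0 1;0 0 18 0 1;0 0 18 0 1", force=25)

```text
t: 20.5
tool_pos: [0.5688, -0.019, 0.028]
orientation: [-3.14, 0.105, -0.001]
force: [-0.9, 2.2, 1.0]
opening: 0.0498
gripper_force: 25.0
```

```bash
python3 m.py; python3 T.py -.002,.045 -.002,.03
```

```text
pile near bottom [[455.0, 447.0], [131.0, 424.0]] top [[454.0, 382.0], [127.0, 359.0]]
box (near y side)  [[539.0, 401.0], [539.0, 322.0], [514.0, 518.0], [514.0, 437.0], [185.0, 376.0], [181.0, 297.0], [146.0, 490.0], [142.0, 410.0]]
t 20.55 at [ 0.5688 -0.019   0.0281] ang -3.85 tilt [ 0.  0. -1.] open 0.0497 F [-0.4  1.3 -0.4]
(np.float64(0.5548044900855462), np.float64(-0.01836605903794203), 0.045, -3.84) -> [-14.    0.3 -16.9] yaw -0.01
(np.float64(0.5548044900855462), np.float64(-0.01836605903794203), 0.03, -3.84) -> [-14.    0.3  -1.9] yaw -0.01
```

View pics/s6.png

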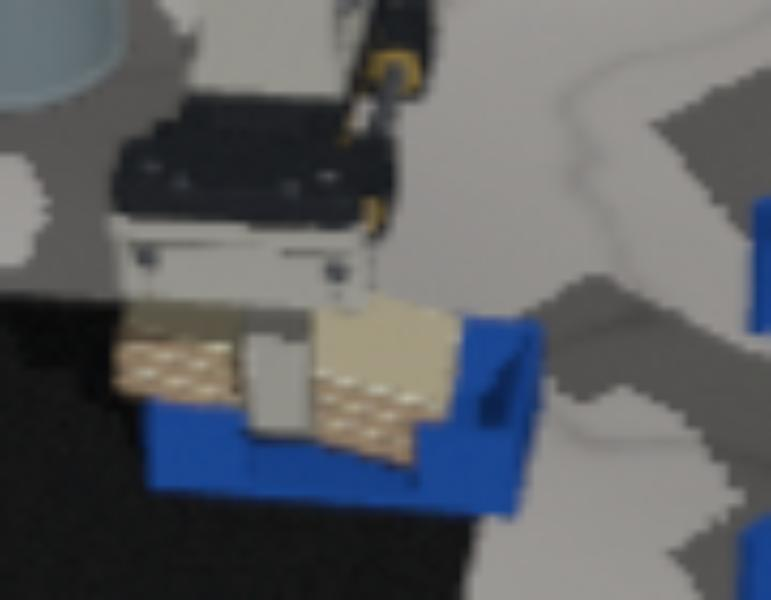

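It is tilted about 12°, with the near end down inside the box (crop 410,460) and the far end on the far rim (crop 120,390). Next I'll move it back over the box and lower it, near end first.

Call:
play_rows(increments="0 0 -2 0 1;-5 0 -2 0 1;-10 0 -2 0 1;-14 0 -2 0 1;-14 0 -2 0 1;-14 0 1 0 1;-14 0 3 0 1;-14 0 5 0 1;-14 0 5 0 1")

```text
t: 21.45
tool_pos: [0.555, -0.0182, 0.0233]
orientation: [3.14, -0.105, 0.001]
force: [-0.7, -0.3, -0.5]
opening: 0.0497
gripper_force: 25.0
```

```bash
python3 T.py -.002,.013
python3 - <<'E'
from h import *
im=robot.read_camera('side');cv2.imwrite('pics/side7.png',im)
hsv=cv2.cvtColor(im,cv2.COLOR_BGR2HSV);m=(hsv[...,0]>8)&(hsv[...,0]<35)&(hsv[...,1]>45)
m[:, :280]=0;m[:,370:]=0;m[:235]=0;m[:280]&=True;m[290:]=0
for c in range(290,345,4):
    r=np.where(m[:,c])[0]; print(c,(r.min(),r.max(),len(r)) if len(r) else None,end='; ')
E
```

```text
t 21.45 at [ 0.555  -0.0182  0.0233] ang -3.85 tilt [ 0. -0. -1.] open 0.0497 F [-0.7 -0.3 -0.5]
(np.float64(0.5548044900855462), np.float64(-0.01836605903794203), 0.013, -3.84) -> [-0.2  0.2 10.3] yaw -0.01
290 None; 294 None; 298 (np.int64(256), np.int64(256), 1); 302 (np.int64(252), np.int64(261), 10); 306 (np.int64(253), np.int64(261), 8); 310 (np.int64(253), np.int64(264), 12); 314 None; 318 None; 322 (np.int64(254), np.int64(267), 10); 326 (np.int64(254), np.int64(268), 14); 330 (np.int64(241), np.int64(263), 13); 334 (np.int64(254), np.int64(263), 10); 338 None; 342 None;
```

Call:
play_rows(increments="0 0 1.5 0 1;0 0 3 0 1;0 0 4.5 0 1;0 0 6 0 1;0 0 7 0 1;0 0 7 0 1")

```text
t: 22.1
tool_pos: [0.557, -0.0183, 0.0203]
orientation: [3.14, -0.105, 0.006]
force: [-10.8, 1.3, 28.6]
opening: 0.0499
gripper_force: 25.0
```

Call:
play_rows(increments="0 0 1 0 1;0 0 2 0 1;0 0 2.8 0 1;0 0 2.8 0 1;0 0 2.8 0 1")

```text
t: 22.6
tool_pos: [0.5582, -0.0184, 0.0183]
orientation: [3.139, -0.105, 0.01]
force: [-9.5, 2.0, 31.1]
opening: 0.0497
gripper_force: 25.0
```

```bash
cat > v.py <<'E'
from h import *
im=robot.read_camera('side');cv2.imwrite('pics/side8.png',im)
hsv=cv2.cvtColor(im,cv2.COLOR_BGR2HSV);m=(hsv[...,0]>8)&(hsv[...,0]<35)&(hsv[...,1]>45)
m[:235]=0;m[290:]=0
for c in range(294,345,3):
    r=np.where(m[:,c])[0]; print(c,(int(r.min()),int(r.max()),len(r)) if len(r) else None,end='; ')
p,M,s=pose()
# prediction: seated flat pile, near-side top edge & far top edge
from g import corners
q=proj('side',corners(.5568,-.0185,np.radians(-3.84),h=.024,z0=.010,L=.100,W=.050));print('\nseated pile corners',q.round(1).tolist())
E
python3 v.py; python3 T.py -.002,.013
```

```text
294 None; 297 None; 300 (254, 261, 7); 303 (254, 261, 8); 306 (255, 261, 7); 309 (255, 261, 6); 312 (256, 264, 8); 315 None; 318 None; 321 (255, 267, 11); 324 (255, 268, 12); 327 (242, 269, 18); 330 (253, 262, 10); 333 (254, 262, 9); 336 (255, 263, 9); 339 None; 342 None; 
seated pile corners [[339.5, 261.2], [339.5, 253.8], [337.2, 272.0], [337.2, 264.5], [303.1, 258.6], [302.8, 251.3], [299.6, 269.2], [299.2, 261.7]]
t 22.65 at [ 0.5581 -0.0184  0.0183] ang -3.84 tilt [ 0.006 -0.001 -1.   ] open 0.0499 F [-9.7  1.9 30.7]
(np.float64(0.5548044900855462), np.float64(-0.01836605903794203), 0.013, -3.84) -> [-3.4  0.2  5.3] yaw 0.0
```

The upward force has risen to 31 N, so I'm stopping here. I'll work out the state from a coarse colour map before moving again.

Run:
```python
import cv2,numpy as np
im=cv2.imread('pics/side8.png');h=cv2.cvtColor(im,cv2.COLOR_BGR2HSV).astype(int)
print('    '+''.join(str(c%10) for c in range(292,350)))
for r in range(238,276):
    s=''
    for c in range(292,350):
        H,S,V=h[r,c]; s+='B' if 100<H<130 and S>110 else ('T' if 15<=H<35 and S>45 and V>100 else 't' if 15<=H<35 and S>45 else 'o' if H<15 and S>45 else '#' if V<45 else '.')
    print(r,s)
```

```text
2345678901234567890123456789012345678901234567890123456789
238 ......###...##########################....................
239 ......#######..###############...#####....................
240 ......#######..###########.###########....................
241 ......####################..##########....................
242 ......#############################tT#....................
243 .........##########################tT.....................
244 .....................##############tt.....................
245 ....................................t.....................
246 ..........................................................
247 ..........................................................
248 ..........................................................
249 ..........................................................
250 #####.....................................................
251 ######....................................................
252 ######..............................TT...BBBBBBBBBB.......
253 #######.............................TTTTT...BBBBBBBB......
254 #######ttTtttt.tt............
[... 652 characters left out ...]
.......
265 ###tBBBBBBBBBBBBBB............TTTTTT.BBBBBBBBBBBBB........
266 ####BBBBBBBBBBBBBBBBB........TTT.TTT.BBBBBBBBBBBBB........
267 ####BBBBBBBBBBBBBBBBB........TTTTTTT.BBBBBBBBBBBBB........
268 ####BBBBBBBBBBBBBBBBB..........oTTTT.BBBBBBBBBBBB.........
269 ####BBBBBBBBBBBBBBBBBBB......BB...oo.BBBBBBBBBBBB.........
270 #####BBBBBBBBBBBBBBBBBBBBBBBBBBBBBBBBBBBBBBBBBBBB.........
271 #####BBBBBBBBBBBBBBBBBBBBBBBBBBBBBBBBBBBBBBBBBBBB.........
272 #####BBBBBBBBBBBBBBBBBBBBBBBBBBBBBBBBBBBBBBBBBBBB.........
273 ############B#BBBBBBBBBBBBBBBBBBBBBBBBBBBBBBBBBB..........
274 ##########################BBBBBBBBBBBBBBBBBBBBBB..........
275 #####################################B#BBBBB..............
```

The map shows the near end seated and the far end still about 5 mm high. I'll relieve the press, soften the grip so the pile can pivot, and then ease it down.

Call:
play_rows(increments="0 0 -2 0 1;0 0 -4 0 1;0 0 -5 0 1;0 0 -5 0 1")

```text
t: 23.05
tool_pos: [0.5544, -0.0181, 0.018]
orientation: [-3.14, 0.106, 0.001]
force: [0.1, -0.3, 0.7]
opening: 0.0498
gripper_force: 25.0
```

Call:
play_rows(increments="0 0 0 0 1;0 0 0 0 1;0 0 1 0 1;0 0 2 0 1;0 0 2 0 1", force=5)

```text
t: 23.55
tool_pos: [0.5544, -0.0181, 0.016]
orientation: [-3.14, 0.105, 0.001]
force: [-0.8, -0.2, -2.0]
opening: 0.05
gripper_force: 5.0
```

```bash
cat > n.py <<'E'
import cv2
from h import *
p,M,s=pose(); im=robot.read_camera('side');cv2.imwrite('pics/side9.png',im);h=cv2.cvtColor(im,cv2.COLOR_BGR2HSV).astype(int)
for r in range(248,273):
    t=''
    for c in range(294,346):
        H,S,V=h[r,c]; t+='B' if 100<H<130 and S>110 else ('T' if 15<=H<35 and S>45 and V>100 else 't' if 15<=H<35 and S>45 else 'o' if H<15 and S>45 else '#' if V<45 else '.')
    print(r,t)
E
python3 n.py; python3 T.py -.002,.013
```

```text
248 ....................................................
249 ....................................................
250 ###.................................................
251 #####...............................................
252 #####...............................T..BBBBBBBBBB...
253 #####...............................TTT....BBBBBBB..
254 #####B.............................TTTTTTTT....BBB..
255 ####BBB.ttttttttt.t................TTTTTTTTTT..BBB..
256 #####B.ttTTttttttttt.........TTTTTTTTTTTTTTTTT.BB...
257 #t##BB.ttttttTTttttt........TTTTTTTTTTTTTTTTTT.BB...
258 ###BBB..tttttttttTTt........TTTTTTTTTTTTTTTTTTBBB...
259 ###BBB.TTTTTtttttttt........TTTTTTTTTTTTTTTTT.BBB...
260 ###BBBoTTTTTTTTTTTTt........TTTTTTTTTTTTTTTTT.BBB...
261 ##BBBB.TT.TTTTTTTTTt.............TTTTTTTTTTTT.BBB...
262 ##BBBBBBB......oTTTt........TTTTT....TTTTTTTT.BBB...
263 ##BBBBBBBBBBBBB.T.Tt.........TTTTTTTT....TTT.BBB....
264 ##BBBBBBBBBBBBB.TTTt........TTTT.T.BB........BBB....
265 ##BBBBBBBBBBBBB.oTTt........TTTTTT.BBBBBBBBBBBBB....
266 ##BBBBBBBBBBBBBB.............TTTTT.BBBBBBBBBBBBB....
267 ##BBBBBBBBBBBBBBBBBB........TTTTTT.BBBBBBBBBBBBB....
268 ##BBBBBBBBBBBBBBBBBB.........TTTTT.BBBBBBBBBBBB.....
269 ##BBBBBBBBBBBBBBBBBB............oo.BBBBBBBBBBBB.....
270 ##BBBBBBBBBBBBBBBBBBBBB.....BBBBBBBBBBBBBBBBBBB.....
271 ###BBBBBBBBBBBBBBBBBBBBBBBBBBBBBBBBBBBBBBBBBBBB.....
272 ###BBBBBBBBBBBBBBBBBBBBBBBBBBBBBBBBBBBBBBBBBBBB.....
t 23.6 at [ 0.5544 -0.0181  0.016 ] ang -3.85 tilt [-0.001  0.    -1.   ] open 0.05 F [-0.6 -0.2 -2.7]
(np.float64(0.5548044900855462), np.float64(-0.01836605903794203), 0.013, -3.84) -> [0.4 0.2 3. ] yaw -0.01
```

Call:
play_rows(increments="0 0 1 0 1;0 0 2 0 1;0 0 3 0 1;0 0 3.5 0 1;0 0 3.5 0 1")

```text
t: 24.1
tool_pos: [0.5546, -0.0181, 0.0127]
orientation: [-3.14, 0.106, 0.0]
force: [0.6, -0.0, -2.1]
opening: 0.05
gripper_force: 5.0
```

```bash
python3 n.py|sed -n '6,24p'; python3 T.py -.002,.013
```

```text
253 #####..............................TTT....BBBBBBBB..
254 o####...............................TTTTTT.T...BB...
255 o####B.............................TTTTTTTTTTT.BBB..
256 #####BB.ttttttt.t..................TTTTTTTTTTT.BB...
257 ####BB..tttttttttttt.........TTTTTTTTTTTTTTTT..BB...
258 ###BBB.ttTTTtttttttt........TTTTTTTTTTTTTTTTT.BBB...
259 ###BBB.tttttttTTtttt........TTTTTTTTTTTTTTTTT.BBB...
260 ###BBB..TTTTTTTTTTtt........TTTTTTTTTTTTTTTTT.BBB...
261 #tBBBB.TTTTT.TTTTTTt........TTTTTTTTTTTTTTTTT.BBB...
262 ##BBBBBBBB......T.Tt........TT....TTTTTTTTTTT.BBB...
263 ##BBBBBBBBBBBBB.TTTt........TTTTTTT...TTTTTTTBBB....
264 ##BBBBBBBBBBBBB.TTTt.........TTTTT.B.........BBB....
265 ##BBBBBBBBBBBBB.TTTt........TTTTTT.BBBBBBBBBBBBB....
266 ##BBBBBBBBBBBBB.TTTt........TTTTTT.BBBBBBBBBBBBB....
267 ##BBBBBBBBBBBBBB..oo........TTTTTT.BBBBBBBBBBBBB....
268 ##BBBBBBBBBBBBBBBBBB........TTTTTT.BBBBBBBBBBBB.....
269 ###BBBBBBBBBBBBBBBBB.........oTTTT.BBBBBBBBBBBB.....
270 ###BBBBBBBBBBBBBBBBB.........BBB...BBBBBBBBBBBB.....
271 ###BBBBBBBBBBBBBBBBBBBBBBB..BBBBBBBBBBBBBBBBBBB.....
t 24.15 at [ 0.5546 -0.0181  0.0128] ang -3.85 tilt [-0.  0. -1.] open 0.05 F [ 1.   0.3 -2.4]
(np.float64(0.5548044900855462), np.float64(-0.01836605903794203), 0.013, -3.84) -> [ 0.2  0.2 -0.2] yaw -0.01
```

Call:
play_rows(increments="0 0 0.8 0 1;0 0 1.5 0 1;0 0 2 0 1;0 0 2 0 1")

```text
t: 24.55
tool_pos: [0.5546, -0.0181, 0.0107]
orientation: [-3.14, 0.106, 0.0]
force: [0.0, 0.2, -1.7]
opening: 0.0502
gripper_force: 5.0
```

```bash
python3 n.py|sed -n '10,24p'; python3 T.py -.002,.013
```

```text
257 ####BBB.ttttttttttt................TTTTTTTTTTT.BB...
258 ###BBB..tttttttttttt.........TTTTTTTTTTTTTTTTTBBB...
259 ###BBB.tTTTttttttttt.........TTTTTTTTTTTTTTTT.BBB...
260 ###BBB.TttttttTTTttt.........TTTTTTTTTTTTTTTT.BBB...
261 ##BBBB.TTTTTTTTTTTTt........TTTTTTTTTTTTTTTTT.BBB...
262 ##BBBBBBB......oTTTo...........TTTTTTTTTTTTTT.BBB...
263 ##BBBBBBBBBBBBB....t........TTTTT....TTTTTTTTBBB....
264 ##BBBBBBBBBBBBB.TTTt........TTTTTT...........BBB....
265 ##BBBBBBBBBBBBB.TTTt..........T.TT.BBBBBBBBBBBBB....
266 ##BBBBBBBBBBBBB.TTTt........TTTTTT.BBBBBBBBBBBBB....
267 ##BBBBBBBBBBBBB.TTTt.........TTTTT.BBBBBBBBBBBBB....
268 ##BBBBBBBBBBBBBB...o........TTTTTT.BBBBBBBBBBBB.....
269 ###BBBBBBBBBBBBBBBBB........TTTTTT.BBBBBBBBBBBB.....
270 ##BBBBBBBBBBBBBBBBBB............oo.BBBBBBBBBBBB.....
271 ###BBBBBBBBBBBBBBBBBB........BBBBBBBBBBBBBBBBBB.....
t 24.6 at [ 0.5546 -0.0181  0.0107] ang -3.85 tilt [-0.  0. -1.] open 0.0501 F [-0.8  0.1 -2. ]
(np.float64(0.5548044900855462), np.float64(-0.01836605903794203), 0.013, -3.84) -> [ 0.2  0.2 -2.3] yaw -0.01
```

Call:
play_rows(increments="0 0 -0.3 0 0.3;0 0 -0.3 0 -1;0 0 -0.3 0 -1;0 0 -0.3 0 -1;0 0 -0.3 0 -1;0 0 -0.3 0 -1")

```text
t: 25.2
tool_pos: [0.5548, -0.0182, 0.0112]
orientation: [3.14, -0.105, 0.0]
force: [-0.1, -0.5, -0.2]
opening: 0.0851
gripper_force: 0.0
```

```bash
python3 n.py|sed -n '6,24p'; python3 T.py -.002,.013
```

```text
253 #####.................................BBBBBBBBBBBB..
254 ##t##..............................TTTT.......BBBB..
255 #####B.............................TTTTTTTTTTT.BBB..
256 ####BBB..t.........................TTTTTTTTTTT.BB...
257 ####BBBB.ttttttttt.................TTTTTTTTTTT.BB...
258 ####BBB.tttttttttt.........TTTTTTTTTTTTTTTTTTTBBB...
259 ###BBBB.tttttttttt.........TTTTTTTTTTTTTTTTTT.BBB...
260 ###BBB..tttttttttt.........TTTTTTTTTTTTTTTTTT.BBB...
261 ##BBBB.TTTTTtttttt.........TTTTTTTTTTTTTTTTTT.BBB...
262 ##BBBBBBB.......tt.........TTTTTTTTTTTTTTTTTT.BBB...
263 ##BBBBBBBBBBBBB.tt..........TTTTTTTTTTTTTTTTTBBB....
264 ##BBBBBBBBBBBBB.ttt........TTTTTTT.B.........BBB....
265 ##BBBBBBBBBBBBB.ttt........TTTTTTT.BBBBBBBBBBBBB....
266 ##BBBBBBBBBBBBB.ttt........TTT..TT.BBBBBBBBBBBBB....
267 ##BBBBBBBBBBBBB.ttt........TTTTTTT.BBBBBBBBBBBBB....
268 ##BBBBBBBBBBBBB.ttt........TTTTTTT.BBBBBBBBBBBB.....
269 ###BBBBBBBBBBBB.ttt........TTTTTTT.BBBBBBBBBBBB.....
270 ##BBBBBBBBBBBBBBB..........TTTTTTT.BBBBBBBBBBBB.....
271 ###BBBBBBBBBBBBBBBB...............BBBBBBBBBBBBB.....
t 25.25 at [ 0.5548 -0.0181  0.0112] ang -3.85 tilt [ 0. -0. -1.] open 0.0892 F [-0.   0.5  1.1]
(np.float64(0.5548044900855462), np.float64(-0.01836605903794203), 0.013, -3.84) -> [ 0.1  0.2 -1.8] yaw -0.01
```

Seated. Now I'll retract straight up and check from both cameras.

Call:
play_rows(increments="0 0 0 0 -1;0 0 -20 0 -1;0 0 -60 0 -1;0 0 -110 0 -1;0 0 -160 0 -1;0 0 -190 0 -1;0 200 -190 0 -1;0 200 -190 0 -1;0 200 -190 0 -1;0 200 -190 0 -1;0 200 -190 0 -1;0 200 -190 0 -1")

```text
t: 26.45
tool_pos: [0.5408, -0.2188, 0.2008]
orientation: [-3.139, 0.11, 0.001]
force: [0.5, -0.3, 0.2]
opening: 0.0932
gripper_force: 0.0
```

```bash
python3 n.py|sed -n '1,24p'
python3 - <<'E'
from h import *
from g import corners
im=robot.read_camera('top');h=cv2.cvtColor(im,cv2.COLOR_BGR2HSV).astype(int)
for r in range(222,266):
    print(r,''.join('B' if 100<h[r,c,0]<130 and h[r,c,1]>110 else 'T' if 10<h[r,c,0]<40 and h[r,c,1]>40 else '.' for c in range(312,350)))
for h0,z0,L,W in((.024,.01,.1,.05),(.03,.006,.114,.063)):
  for n in('side','top'): print(n,proj(n,corners(.5568,-.0185,np.radians(-3.84),h=h0,z0=z0,L=L,W=W))[1::2].round(1).tolist())
for q in('tile_3_c','keeper_in','lug_nut'): print(q,[(round(d['conf'],2),np.round(d['centre'],3)) for d in robot.landmark_of('side',q)[:3]])
E
```

```text
248 ....................................................
249 ....................................................
250 ........BBBBBBBBBB..................................
251 ######BBBBBBBBBBBBB.................................
252 ######BBB.............................BBBBBBBBBBB...
253 #####BBBB.TTTTTTTTTTTTTTTT..TTTTtt....BBBBBBBBBBBB..
254 #####BBB..TTTTTTTTTTTTTTTTTTTTTTTTTTTTT.......BBBB..
255 ####BBBB.TTTTTTTTTTTTTTTTTTTTTTTTTTTTTTTTTTTTT.BBB..
256 ####BBBB.TTTTTTTTTTTTTTTTTTTTTTTTTTTTTTTTTTTTT.BB...
257 ####BBB..TTTTTTTTTTTTTTTTTTTTTTTTTTTTTTTTTTTTT.BB...
258 ###BBBB.TTTTTTTTTTTTTTTTTTTTTTTTTTTTTTTTTTTTTTBBB...
259 ###BBBB.TTTTTTTTTTTTTTTTTTTTTTTTTTTTTTTTTTTTTTBBB...
260 ###BBB..TTTTTTTTTTTTTTTTTTTTTTTTTTTTTTTTTTTTT.BBB...
261 ##BBBB.TTTTTTTTTTTTTTTTTTTTTTTTTTTTTTTTTTTTTT.BBB...
262 ##BBBBBBB.......TTTTTTTTTTTTTTTTTTTTTTTTTTTTT.BBB...
263 ##BBBBBBBBBBBBB.TTTTT......TTTTTTTTTTTTTTTTTTBBB....
264 ##BBBBBBBBBBBBB.TTTTTTTTTTTTTTTTTT.B.........BBB....
265 ##BBBBBBBBBBBBB.TTTTTTTTTTTTTTTTTT.BBBBBBBBBBBBB....
266 ##BBBBBBBBBBBBB.TTTTTTTTTTTTTT..TT.BBBBBBBBBBBBB....
267 ##BBBBBBBBBBB
[... 1969 characters left out ...]
...BBB............
262 .................BBBBBBBB.............
263 ......................BB..............
264 ......................................
265 ......................................
side [[339.5, 253.8], [337.2, 264.5], [302.8, 251.3], [299.2, 261.7]]
top [[335.1, 259.5], [319.1, 256.9], [339.8, 228.4], [324.1, 226.0]]
side [[342.4, 252.1], [339.6, 265.5], [300.6, 249.2], [296.0, 262.3]]
top [[336.8, 261.9], [316.7, 258.7], [342.2, 226.5], [322.4, 223.3]]
tile_3_c [(0.98, array([ 0.555, -0.016,  0.031]))]
keeper_in [(0.92, array([ 0.36 , -0.083,  0.075])), (0.83, array([0.378, 0.069, 0.078])), (0.67, array([ 0.552, -0.02 ,  0.01 ]))]
lug_nut [(0.42, array([ 0.719, -0.07 ,  0.002]))]
```

```bash
python3 -c "
from plant import robot; print(robot.close_job())"
```

```text
the job is handed in; nothing more can be done
None
```

The job is handed in at about 26.6 s: the box lies on its back on the mat with the three-tile pile released flat in it, put in tilted near end first; one press while seating it reached about 31 N, and I viewed 11 pictures, one over the limit of 10.

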